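Raise the stock camera mast and hold it up

TASK

Set up the stock camera for a picture of the white bottles behind it: wind the handwheel clockwise by its red grip until the carriage touches the yellow stop, and only then press the green button, which lets the telescopic mast spring up to its first stop. Then take the white camera head and pull it straight up as far as it goes, to the second stop, and finish while still holding it there, because it sinks back when let go. Leave the blue soap bottle and the cream tube beside the rail where they are.

Things in the scene. Friction and masses are not known exactly. Their poses are not given: they have to be found in the camera images.
- wheel_axis (a point): Point on the vertical axis of the handwheel (black, 110 mm across, on top of a grey gearbox 62 x 62 mm at the right end of the rail; the wheel itself lies at heights 95 to 106 mm), at the height of the middle of the red grip (127 mm). Its x and y turn with the wheel.
- crank_grip (a point): Centre of the upright red grip on the rim of the handwheel: a cylinder of 22 mm diameter and 42 mm height (106 to 148 mm above the table), 45 mm from the wheel axis, free to spin about its own upright axis, so it can be held by a gripper that does not turn while it goes round. At the start it is on the robot's side of the wheel. Moving it takes about 4 to 6 N sideways.
- wheel (a joint): Angle of the handwheel in rad, 0 at the start, growing clockwise seen from above (grip: from the robot's side, to the left, to the far side, to the right). One turn moves the carriage 60 mm, away from the wheel (9.55 mm per rad). It stays where it is left.
- carriage (a joint): Travel of the carriage along the rail in m, 0 at the start; grows away from the wheel, towards the stop.
- carriage_nose (a point): Centre of the flat face of the aluminium carriage that meets the stop (carriage block 90 x 70 x 30 mm, 33 mm above the table at this point). Its y axis points along the rail, from the wheel to the stop; its x axis away from the robot.
- stop_face (a point): Centre of the face of the yellow stop (88 x 24 x 30 mm, clamped on the rail) that the carriage nose must touch; same axes as the rail. It is 30 to 60 mm from the nose at the start, along y.
- button_top (a point): Centre of the top of the green release button: 24 mm diameter, top 140 mm above the table, on a black pillar 32 x 32 mm on the robot's side of the mast, 75 mm from the mast axis. It rides on the carriage. Pressed straight down.
- button (a joint): Press of the green button in m: 0 up, 0.008 fully down. The latch lets go at about 0.0045; the force grows from 2 N to about 5 N at full press. It springs back.
- first_section (a joint): Rise of the first (wider, aluminium) mast section in m: 0 latched down, 0.030 at the first stop. It springs up by itself when the button is pressed and stays up.
- second_section (a joint): Pull-out of the second (thin, steel) mast section in m: 0 in, 0.080 at the hard second stop. It takes 4 to 9 N upwards and goes back in by spring when released.
- camera_head: White cylindrical camera head on top of the mast, 42 mm diameter, 40 mm tall, standing upright; origin at its centre: 150 mm above the table when the mast is down, 180 mm at the first stop, 260 mm at the second stop. A flat black lens is on the side away from the robot. Can be gripped from above at any yaw; it cannot turn or tilt. The mast carries it along the rail with the carriage.
- soap: Clear blue pump bottle, 57 x 71 x 195 mm, standing to the right of the rail; origin at the centre of its underside. Leave alone.
- tube: White cream tube with brown cap, 39 x 150 x 39 mm, lying to the left of the rail; origin at the centre of its underside. Leave alone.

How it is judged (in metres and radians):
On the way, in this order (a step that is already met when the one before it is completed fails the run):
1. with the mast still down, the carriage is wound until it touches the stop (y of stop_face in the frame of carriage_nose below 0.0025 m and value of joint first_section below 0.005 m and value of joint second_section below 0.01 m), for 0.2 s.
2. the button is pressed and the mast springs up to its first stop (value of joint first_section above 0.026 m and value of joint second_section below 0.02 m and y of stop_face in the frame of carriage_nose below 0.004 m), for 0.1 s.
At the end, for the whole second after the job is handed in: Carriage against the stop (within 4 mm), first section at its stop (within 4 mm), second section pulled out to its stop (within 6 mm) and still, the fingers holding the camera head (y of stop_face in the frame of carriage_nose below 0.004 m and value of joint first_section above 0.026 m and value of joint second_section above 0.074 m and velocity of joint second_section between -0.01 and 0.01 m/s and contact force between the fingers and camera_head above 1 N); the arm keeps its last pose, push and grip.
It fails at once if the blue soap bottle is pushed more than 40 mm away or knocked over (distance of soap from where it was at the start of the episode above 0.04 m or angle between soap's own z axis and vertical above 0.5 rad).
It fails at once if the cream tube is pushed more than 40 mm away (distance of tube from where it was at the start of the episode above 0.04 m).
It also fails if it takes over 58 s, if anything falls off the work surface, if the arm or the gripper's body presses on something with over 40 N, if the wrist force passes 120 N, or if a joint passes its speed limit or range.

ROBOT

A 6-joint arm with a two-finger parallel gripper is mounted at the origin on a cart in front of the work surface, level with it; the furniture and walls round the work are solid. World frame = base frame: x ahead of the robot, y to its left, z up, the work surface at z = 0. Lengths are in mm, angles in rad, forces in N, time in s.
With the tool pointing down it reaches from about 275 to 1000 mm from the base axis. Payload 8.4 kg.
Tool frame: the origin (TCP) lies at the very end of the fingers, on their centre line; the grasp point (between the pads) lies 19 mm behind it (r.pinch_z is the distance from the TCP to the grasp point, in mm); z points along the fingers, y is the line along which they close (so a half turn about z gives the same grasp; the last joint's range is limited). The gripper opens to 85 mm and grips with 20 to 120 N. Pads are 22 mm wide; open, the fingers measure 114 mm over their backs; the gripper's body (76 mm by 85 mm) begins 54 mm behind the grasp point. The pads swing forward as they close: fully open they stand 13 mm farther back than shut.
Start: joints at [1.137, 0.353, 1.633, -0, 1.155, -0.002], TCP at [261.565, 567.637, 231.281] pointing down, gripper open.
Joint ranges: [-2.63, 2.63], [-0.92, 2.1], [0.06, 2.66], [-1.3, 4.44], [0, 2.69], [-3.02, 3.02]. Speed limits (rad/s): [2.22, 2.22, 2.79, 3.14, 3.14, 3.14].

INTERFACE

Orientations are given as [roll, pitch, yaw] about the fixed x, y, z axes, in that order (R = Rz(yaw) Ry(pitch) Rx(roll)).
In Python, from rig import r gives the robot as it stands.
- The arm moves only by the tool carry_out, never from a script. Its argument "series" is a list of rows, each a list of 7 numbers: the turn, a rotation vector about the tool's x, y, z as a fraction of full scale, then the shift along the tool's x, y, z as a fraction of full scale, then the gripper command: -1 is fully open, 1 is shut, values between are in proportion. A call has 1 to 8 rows; each row is the pose to reach, as a shift and turn from the pose commanded when the call began, along the tool's axes at that moment, turning the shorter way round; what a row does not reach only later rows make up. Full scale, the value 1, is 0.25 m for a shift and pi rad for a turn. A row lasts 1/8 s, in which the tool goes at most 62.5 mm and 10.7 degrees, less where a joint would pass 70% of its speed; a pose out of reach is approached as far as the arm can. A call with a number of a shift or a turn outside -1 to 1 is refused whole. A call with a gripper value outside its range is refused whole. The fingers move at their own pace and stop on an object; "force" is the grip in N (left out, the last holds). Time passes only in rows, so rows that repeat a pose let the fingers close. It gives the time, the measured TCP pose, the force, the opening and the grip force at its end, in the units of the state.
- r.sense(): the state, without advancing time (a new reading comes with each control period).
- r.grab_frame(name): name is "scene" or "top" or "wrist"; returns the picture (480x640x3 uint8, red, green, blue); there is no depth.
- r.get_calibration(name): a dict with "K" (3x3 intrinsics, pixels), "pose" (4x4, takes a point from camera to world coordinates). Camera axes: x right, y up, looking along -z (the intrinsics and any distortion apply to the point x, -y, -z); pixel columns grow to the right and rows downward; lengths in mm; the calibration is good to about 2 mm. The wrist camera is an equidistant fisheye: a pixel r from the principal point sees the ray r / f radians off the axis. A picture is of the moment at which its call begins: read the wrist's pose just before it. get_calibration takes no time and is no camera call; for the wrist camera it gives the pose at the moment of the call.
- r.sign_off(): hands the job in; it is judged then, once.
Trained networks look in the newest picture that a camera, given by its name, has taken for a name from the list of things; names that differ only in an ending like _2 or _b are one class to them, and where a whole thing is asked for, a point or a joint stands for the part that bears it (a point fixed in the world has none). Each returns a list of dicts, best first, with "score" (0 to 1); they miss things now and then, are a little off and sometimes report something else, mostly with a low value. They report only what shows in the picture. A call takes as long as a camera call.
- r.silhouettes(camera, label): "region" (480x640 bool, what is visible of it) and "position" ([row, column] in pixels, amid what is visible of it).
The state is a dict: "clock": time; "qpos": joint angles; "qvel": joint speeds; "joint_efforts": joint torques, N m; "eef_pos": TCP position; "tcp_rot": TCP orientation; "contact_force": force on the tool from outside, world axes, zero at the start; "wrist_torque": the same for the moment, N m; "opening": opening from 0.0 (shut) to 1.0 (fully open); "grasp_force": force on a finger pad.
Only numpy, scipy, OpenCV 4.12 (cv2) and the standard library are available. Lean on these libraries where they do the work, as an engineer would, in place of code of your own. Each camera call takes 0.05 s, during which the arm holds its last target. There are 200 camera calls.

## Working session

There is one attempt and no reset: what is moved stays moved. The work goes in short steps, Python scripts to look and compute and a tool call to move; the robot and the scene stay as the last step left them, time stands still between calls to the robot, and variables do not carry over. Pictures are saved under pics/ and viewed, at most 10 in all, crops included, and the job is handed in when it is done.

Besides the shell and the picture viewer there is one more tool, called as name(argument=value, ...), one argument or row to a line, values as JSON. carry_out: Moves the arm, as the interface text tells. Its arguments: {"type":"object","properties":{"series":{"type":"array"},"force":{"type":"number"}},"required":["series"]}

```bash
mkdir -p pics; ls
cat > h.py <<'E'
from rig import r
import numpy as np, cv2
def shot(n,f):
    im=r.grab_frame(n); cv2.imwrite('pics/'+f,im[:,:,::-1]); return im
def ray(n,u,v):
    c=r.get_calibration(n);K=np.array(c['K']);P=np.array(c['pose'])
    d=np.array([(u-K[0,2])/K[0,0],-(v-K[1,2])/K[1,1],-1.])
    return P[:3,3],P[:3,:3]@d
def at(n,u,v,z):
    o,d=ray(n,u,v); return o+d*(z-o[2])/d[2]
E
python3 - <<'E'
from h import *
s=r.sense();print({k:np.round(v,3) if not isinstance(v,dict) else v for k,v in s.items()})
a=shot('scene','s1.png');b=shot('top','t1.png')
for n in('scene','top'):
    c=r.get_calibration(n);print(n,c)
    for l in('crank_grip','button_top','camera_head','stop_face','carriage_nose','wheel_axis','soap','tube'):
        for d in r.silhouettes(n,l)[:1]: print(l,d['score'],np.round(d['position']),d['region'].sum())
E
```

```text
pics
{'clock': np.float64(0.0), 'qpos': array([ 1.137,  0.354,  1.634, -0.   ,  1.155, -0.002]), 'qvel': array([ 0.   , -0.   ,  0.001, -0.001, -0.001,  0.   ]), 'joint_efforts': array([ 2.0000e-03, -6.0526e+01, -3.4207e+01,  0.0000e+00,  9.0000e-03,
       -0.0000e+00]), 'eef_pos': array([261.362, 567.186, 230.554]), 'tcp_rot': array([-3.14,  0.  ,  2.71]), 'contact_force': array([-0.136, -0.329, -0.291]), 'wrist_torque': array([ 0.01 , -0.049, -0.01 ]), 'grasp_force': np.float64(0.0), 'opening': np.float64(0.999)}
scene {'K': array([[589.63934286,   0.        , 318.93244549],
       [  0.        , 589.63934286, 243.42892212],
       [  0.        ,   0.        ,   1.        ]]), 'pose': array([[ 9.87743968e-01,  1.07723366e-01, -1.12949233e-01,
         3.18251730e+02],
       [-1.55268341e-01,  7.51983555e-01, -6.40634431e-01,
        -1.04148241e+03],
       [ 1.59246680e-02,  6.50320236e-01,  7.59493250e-01,
         1.30448087e+03],
       [ 0.00000000e+00,  0.00000000e+00,  0.00000000e+00,
         1.00000000e+00]])}
crank_grip 0.49 [260. 331.] 126
button_top 0.54 [217. 306.] 4
[... 212 characters left out ...]
925,   0.        , 318.00062155],
       [  0.        , 462.75947925, 245.25945492],
       [  0.        ,   0.        ,   1.        ]]), 'pose': array([[ 2.00252583e-03,  9.94559921e-01, -1.04146788e-01,
         3.54230476e+02],
       [-9.99783115e-01, -1.67713726e-04, -2.08253456e-02,
        -6.54166824e+01],
       [-2.07295209e-02,  1.04165904e-01,  9.94343880e-01,
         1.42028499e+03],
       [ 0.00000000e+00,  0.00000000e+00,  0.00000000e+00,
         1.00000000e+00]])}
crank_grip 0.56 [232. 289.] 901
camera_head 0.61 [225. 290.] 210
stop_face 0.71 [234. 261.] 238
carriage_nose 0.78 [234. 289.] 923
wheel_axis 0.8 [219. 341.] 624
soap 0.64 [274. 473.] 614
tube 0.7 [289. 194.] 598
```

Run:
```python
from h import *
a=cv2.imread('pics/s1.png')[150:330,220:460];b=cv2.imread('pics/t1.png')[150:330,200:440]
cv2.imwrite('pics/s1c.png',cv2.resize(a,None,fx=3.3,fy=3.3,interpolation=2))
cv2.imwrite('pics/t1c.png',cv2.resize(b,None,fx=3.3,fy=3.3,interpolation=2))
```

```text
(no output)
```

View pics/t1c.png

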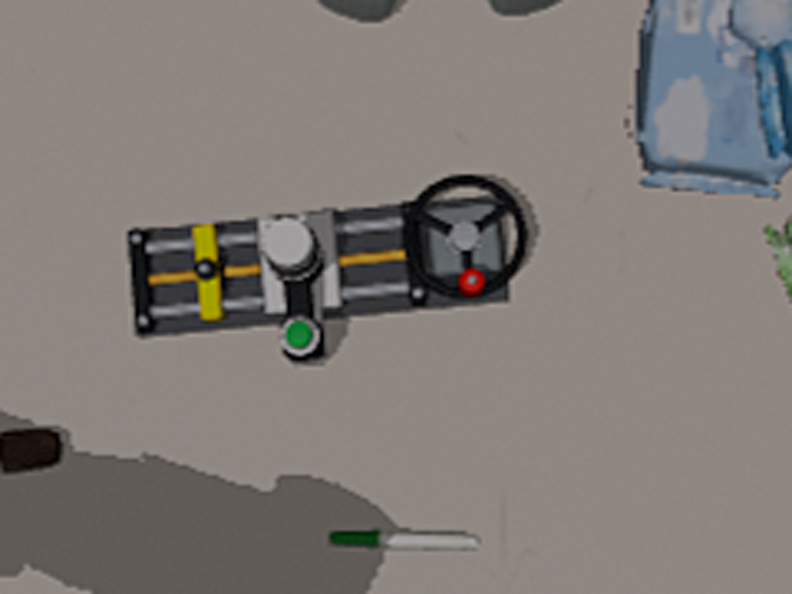

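View pics/s1c.png

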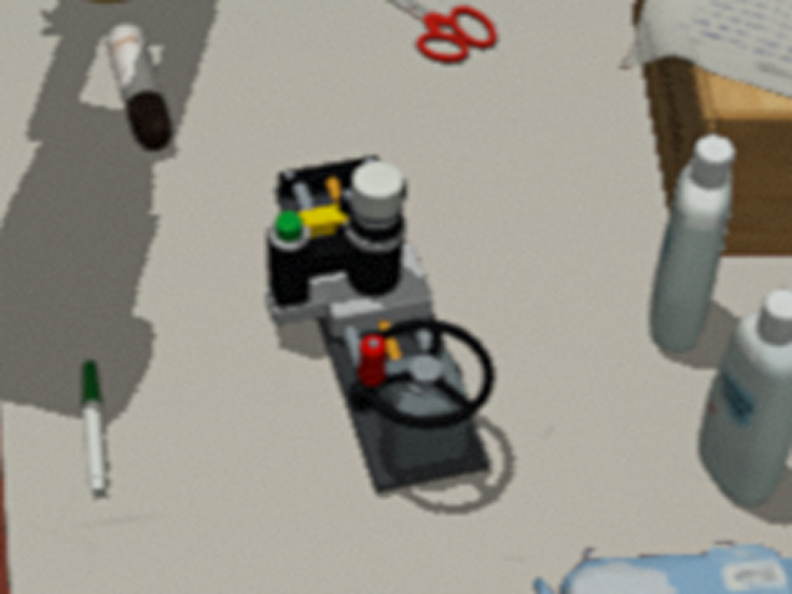

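The top crop shows the grip at full-image pixel (343,235), the hub at (341,221), the button at (291,251), the head at (288,223), and the yellow stop at (263,232). The scene crop agrees with it, showing the red grip at about (333,260). Next I convert these to positions.

Run:
```python
from h import *
S=220/1;
sc=lambda x,y:(220+x/3.3-.5+.15,150+y/3.3-.35)
tp=lambda x,y:(200+x/3.3-.35,150+y/3.3-.35)
def tri(p,q):
    A=[];B=[]
    for o,d in(ray('top',*p),ray('scene',*q)):
        d=d/np.linalg.norm(d);M=np.eye(3)-np.outer(d,d);A.append(M);B.append(M@o)
    return np.linalg.lstsq(np.vstack(A),np.hstack(B),rcond=None)[0]
p=lambda l,x:print(l,np.round(x,1))
p('grip top',at('top',*tp(472,281),148));p('grip scene',at('scene',*sc(373,345),148))
p('hub',at('top',*tp(465,236),108)); p('tri hub',tri(tp(465,236),sc(426,369)))
p('button',at('top',*tp(299,334),140));p('btn scene',at('scene',*sc(289,218),140))
p('head',at('top',*tp(289,241),170));p('head scene',at('scene',*sc(378,178),170))
for n,c in dict(stopL=(196,228),stopR=(217,226),stopRb=(221,317),stopLb=(203,320)).items():p(n,at('top',*tp(*c),48))
for n,c in dict(cNoseT=(259,218),cNoseB=(266,312),cRb=(341,303),cRt=(333,211)).items():p(n,at('top',*tp(*c),48))
for l in('soap','tube'):
    for c in('top','scene'):
        for d in r.silhouettes(c,l)[:1]:
            v,u=d['position'];p(l+c,at(c,u,v,40))
            ys,xs=np.where(d['region']);p('box',[xs.min(),xs.max(),ys.min(),ys.max()])
```

```text
grip top [ 516.6 -107.1  148. ]
grip scene [ 519.3 -106.6  148. ]
hub [ 561.1 -102.4  108. ]
tri hub [ 562.7 -102.6  105.6]
button [472.7  38.6 140. ]
btn scene [475.4  42.9 140. ]
head [547.3  45.1 170. ]
head scene [549.5  49.  170. ]
stopL [578.2 140.9  48. ]
stopR [580.  121.7  48. ]
stopRb [496.6 116.9  48. ]
stopLb [493.9 133.2  48. ]
cNoseT [587.3  83.4  48. ]
cNoseB [501.2  76.1  48. ]
cRb [509.4   8.2  48. ]
cRt [593.7  16.   48. ]
soaptop [ 412.3 -495.2   40. ]
box [456 499 265 285]
soapscene [ 412.6 -469.6   40. ]
box [298 326 380 440]
tubetop [366.3 335.1  40. ]
box [169 218 280 295]
tubescene [366.7 313.7  40. ]
box [253 270 159 195]
```

View pics/t1.png

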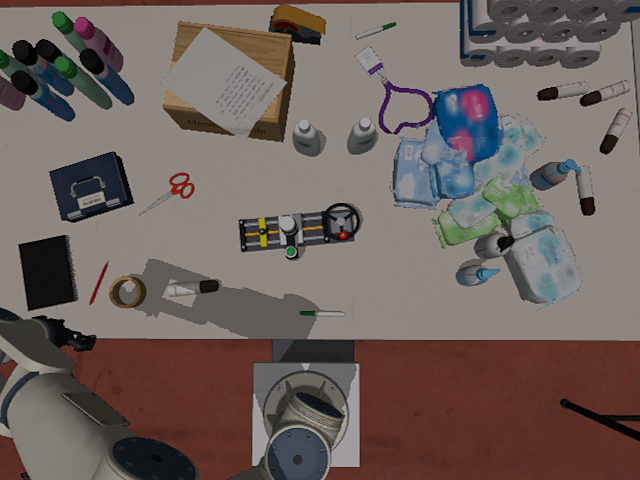

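carry_out(
  series=[
    [0,0,0.3626,-0.88,-0.474,0,-1],
    [0,0,0.3626,-0.88,-0.474,0,-1],
    [0,0,0.3626,-0.88,-0.474,0,-1],
    [0,0,0.3626,-0.88,-0.474,0,-1],
    [0,0,0.3626,-0.88,-0.474,0,-1],
    [0,0,0.3626,-0.88,-0.474,0,-1],
    [0,0,0.3626,-0.88,-0.474,0,-0.4],
    [0,0,0.3626,-0.88,-0.474,0,-0.4],
  ],
  force=40,
)

```text
clock: 2.1
eef_pos: [411.7, 368.1, 231.3]
tcp_rot: [3.142, -0.0, 1.575]
contact_force: [0.2, 0.4, 1.0]
opening: 0.698
grasp_force: 0.0
```

carry_out(
  series=[
    [0,0,0,-0.24,0.1,0,-0.4],
    [0,0,0,-0.48,0.2,0,-0.4],
    [0,0,0,-0.72,0.3,0,-0.4],
    [0,0,0,-0.96,0.4,0,-0.4],
    [0,0,0,-0.96,0.4,0,-0.4],
  ],
)

```text
clock: 2.72
eef_pos: [512.8, 125.0, 231.4]
tcp_rot: [3.141, 0.001, 1.571]
contact_force: [-0.7, 0.4, 0.1]
opening: 0.702
grasp_force: 0.0
```

carry_out(
  series=[
    [0,0,0,-0.24,0,0,-0.4],
    [0,0,0,-0.48,0,0,-0.4],
    [0,0,0,-0.72,0,0,-0.4],
    [0,0,0,-0.944,0,0,-0.4],
    [0,0,0,-0.944,0.02,0.15,-0.4],
    [0,0,0,-0.944,0.02,0.15,-0.4],
    [0,0,0,-0.944,0.02,0.15,-0.4],
  ],
)

```text
clock: 3.6
eef_pos: [517.0, -107.1, 194.5]
tcp_rot: [-3.141, -0.0, 1.573]
contact_force: [-0.6, -0.2, 0.6]
opening: 0.7
grasp_force: 0.0
```

carry_out(
  series=[
    [0,0,0,0,0.004,0.15,-0.4],
    [0,0,0,0,0.004,0.27,-0.4],
    [0,0,0,0,0.004,0.32,-0.4],
    [0,0,0,0,0.004,0.32,1],
    [0,0,0,0,0.004,0.32,1],
    [0,0,0,0,0.004,0.32,1],
    [0,0,0,0,0.004,0.32,1],
    [0,0,0,0,0.004,0.32,1],
  ],
)

```text
clock: 4.6
eef_pos: [519.0, -108.1, 115.2]
tcp_rot: [3.139, 0.0, 1.57]
contact_force: [0.8, 3.0, 8.0]
opening: 0.243
grasp_force: 39.3
```

Run:
```python
from h import *
s=r.sense();print(s['eef_pos'],s['contact_force'],s['opening'],s['grasp_force'])
im=shot('wrist','w1.png')
ex=np.array([.9956,.094]);ey=np.array([-.094,.9956])
g=lambda t:45*(-np.cos(t)*ex+np.sin(t)*ey)
for k in range(0,27): 
    d=g(k*.2)-g(0);print(round(k*.2,1),np.round([d[1]/250,d[0]/250],3))
```

```text
[ 519.04116153 -108.0932764   115.23800157] [0.83393634 2.99297836 8.04909709] 0.2429447032348254 39.28981125354767
0.0 [0. 0.]
0.2 [0.036 0.   ]
0.4 [0.071 0.008]
0.6 [0.104 0.022]
0.8 [0.134 0.042]
1.0 [0.159 0.068]
1.2 [0.178 0.099]
1.4 [0.191 0.132]
1.6 [0.197 0.168]
1.8 [0.195 0.203]
2.0 [0.187 0.238]
2.2 [0.172 0.271]
2.4 [0.15 0.3 ]
2.6 [0.124 0.324]
2.8 [0.093 0.342]
3.0 [0.059 0.354]
3.2 [0.023 0.359]
3.4 [-0.013  0.357]
3.6 [-0.047  0.347]
3.8 [-0.079  0.331]
4.0 [-0.108  0.309]
4.2 [-0.131  0.282]
4.4 [-0.148  0.25 ]
4.6 [-0.159  0.216]
4.8 [-0.163  0.18 ]
5.0 [-0.16   0.145]
5.2 [-0.149  0.11 ]
```

View pics/w1.png

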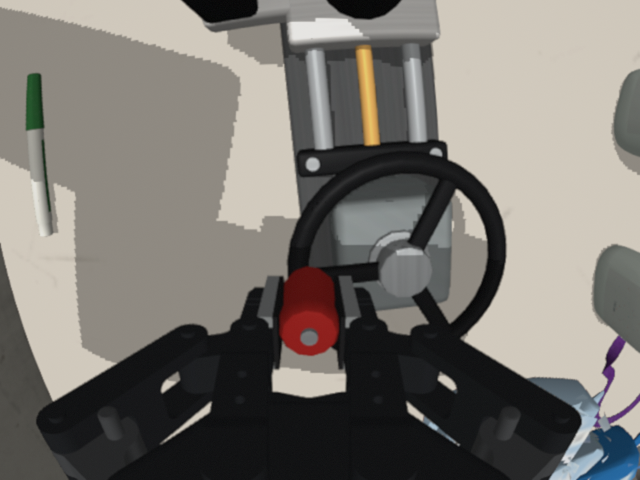

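The wrist picture shows the red grip centred between the pads at about (309,310). I'll start winding.

carry_out(
  series=[
    [0,0,0,0.036,0,0,1],
    [0,0,0,0.071,0.008,0,1],
    [0,0,0,0.104,0.022,0,1],
    [0,0,0,0.134,0.042,0,1],
    [0,0,0,0.159,0.068,0,1],
    [0,0,0,0.178,0.099,0,1],
    [0,0,0,0.191,0.132,0,1],
    [0,0,0,0.197,0.168,0,1],
  ],
)

```text
clock: 5.65
eef_pos: [559.6, -58.7, 115.2]
tcp_rot: [-3.141, 0.0, 1.571]
contact_force: [-4.8, 0.3, 11.5]
opening: 0.246
grasp_force: 40.1
```

Forces are low. Continuing from 1.6 to 3.2 rad.

carry_out(
  series=[
    [0,0,0,-0.002,0.035,0,1],
    [0,0,0,-0.01,0.07,0,1],
    [0,0,0,-0.025,0.103,0,1],
    [0,0,0,-0.047,0.132,0,1],
    [0,0,0,-0.073,0.156,0,1],
    [0,0,0,-0.104,0.174,0,1],
    [0,0,0,-0.138,0.186,0,1],
    [0,0,0,-0.174,0.191,0,1],
  ],
)

```text
clock: 6.65
eef_pos: [608.9, -101.9, 115.3]
tcp_rot: [3.139, -0.001, 1.571]
contact_force: [-0.5, 5.4, 7.0]
opening: 0.244
grasp_force: 39.5
```

Run:
```python
from h import *
b=shot('top','t2.png')[195:275,220:380,::-1]
cv2.imwrite('pics/t2c.png',cv2.resize(b,None,fx=5,fy=5,interpolation=2))
```

```text
(no output)
```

View pics/t2c.png

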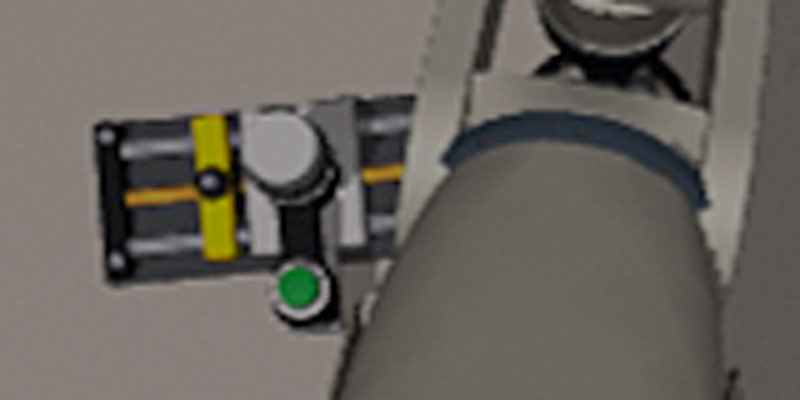

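The carriage nose (crop column ~250) is about 14 crop px, or 9 mm, from the stop (~236). I'll wind on to 4.0 rad and then go more slowly.

carry_out(
  series=[
    [0,0,0,-0.036,-0.002,0,1],
    [0,0,0,-0.07,-0.012,0,1],
    [0,0,0,-0.102,-0.028,0,1],
    [0,0,0,-0.131,-0.05,0,1],
    [0,0,0,-0.131,-0.05,0,1],
  ],
)

```text
clock: 7.32
eef_pos: [602.1, -129.9, 115.7]
tcp_rot: [3.127, -0.007, 1.568]
contact_force: [27.2, 33.2, -9.1]
opening: 0.243
grasp_force: 40.6
```

Run:
```python
from h import *
b=shot('top','t3.png')[195:275,220:380,::-1]
cv2.imwrite('pics/t3c.png',cv2.resize(b,None,fx=5,fy=5,interpolation=2))
print(r.sense()['contact_force'],r.sense()['eef_pos'])
```

```text
[26.46294741 31.81088147 -8.55152714] [ 602.0899695  -129.83023354  115.63827184]
```

View pics/t3c.png

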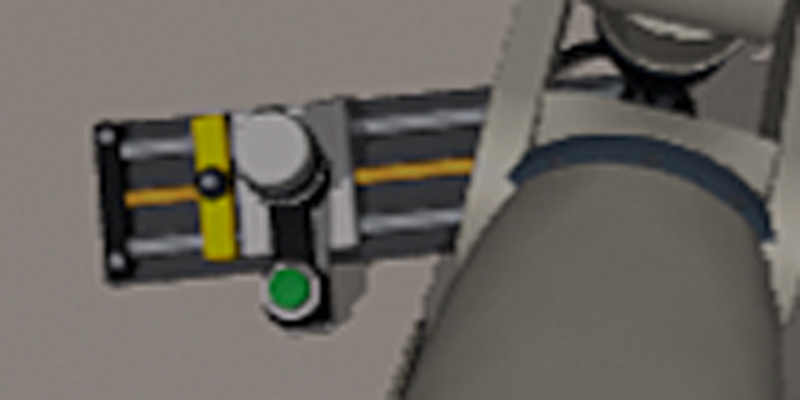

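Run:
```python
from h import *
for f in('t2','t3'):
    b=cv2.imread(f'pics/{f}.png')
    for v in(222,240,243): print(f,v,[tuple(int(k) for k in x[::-1]) for x in b[v,262:274]])
```

```text
t2 222 [(153, 150, 0), (157, 154, 0), (139, 128, 0), (89, 72, 32), (90, 93, 103), (97, 101, 107), (123, 122, 122), (156, 152, 153), (153, 149, 152), (152, 148, 151), (152, 149, 151), (152, 149, 151)]
t2 240 [(154, 152, 0), (152, 150, 0), (153, 151, 0), (161, 145, 0), (123, 99, 0), (45, 40, 35), (46, 48, 54), (67, 67, 69), (128, 126, 128), (158, 154, 157), (152, 150, 152), (153, 150, 151)]
t2 243 [(153, 151, 0), (152, 150, 0), (152, 150, 0), (159, 153, 0), (130, 116, 0), (68, 57, 43), (72, 76, 88), (80, 81, 87), (119, 117, 119), (157, 153, 155), (155, 152, 154), (156, 152, 154)]
t3 222 [(154, 152, 0), (156, 154, 0), (138, 126, 0), (84, 68, 27), (96, 95, 102), (144, 143, 147), (153, 152, 153), (153, 151, 153), (152, 150, 152), (152, 149, 151), (151, 148, 150), (153, 149, 151)]
t3 240 [(153, 152, 0), (153, 151, 0), (152, 152, 0), (160, 144, 0), (121, 96, 0), (39, 32, 23), (114, 111, 117), (156, 153, 156), (153, 152, 153), (152, 150, 153), (159, 155, 158), (122, 120, 121)]
t3 243 [(154, 153, 0), (153, 151, 0), (153, 151, 0), (159, 153, 0), (130, 117, 0), (57, 45, 22), (96, 94, 105), (149, 147, 149), (156, 153, 155), (154, 150, 153), (160, 157, 158), (130, 126, 128)]
```

carry_out(
  series=[
    [0,0,0,-0.012,-0.011,0,1],
    [0,0,0,-0.023,-0.024,0,1],
    [0,0,0,-0.023,-0.024,0,1],
  ],
)

```text
clock: 7.75
eef_pos: [599.5, -141.3, 116.4]
tcp_rot: [3.121, 0.003, 1.571]
contact_force: [2.1, -2.1, 2.1]
opening: 0.117
grasp_force: 0.0
```

Run:
```python
from h import *
print(r.sense()['contact_force'],r.sense()['eef_pos'],r.sense()['tcp_rot'])
b=shot('top','t4.png')[:,:,::-1]
for v in(222,240,243): print(v,[tuple(int(k) for k in x[::-1]) for x in b[v,264:271]])
im=shot('scene','s4.png')[170:290,260:420,::-1]
cv2.imwrite('pics/s4c.png',cv2.resize(im,None,fx=5,fy=5,interpolation=2))
```

```text
[ 2.06014269 -2.10628347  2.12409607] [ 599.47030772 -141.30251437  116.42470496] [3.12092468 0.00336339 1.57139191]
222 [(139, 128, 0), (90, 73, 35), (64, 65, 72), (129, 127, 130), (160, 157, 158), (154, 150, 154), (152, 150, 151)]
240 [(154, 152, 0), (160, 145, 0), (120, 96, 0), (41, 34, 31), (93, 93, 98), (144, 142, 145), (156, 153, 155)]
243 [(154, 152, 0), (158, 153, 0), (130, 117, 0), (64, 55, 40), (69, 70, 81), (131, 129, 133), (159, 156, 159)]
```

View pics/s4c.png

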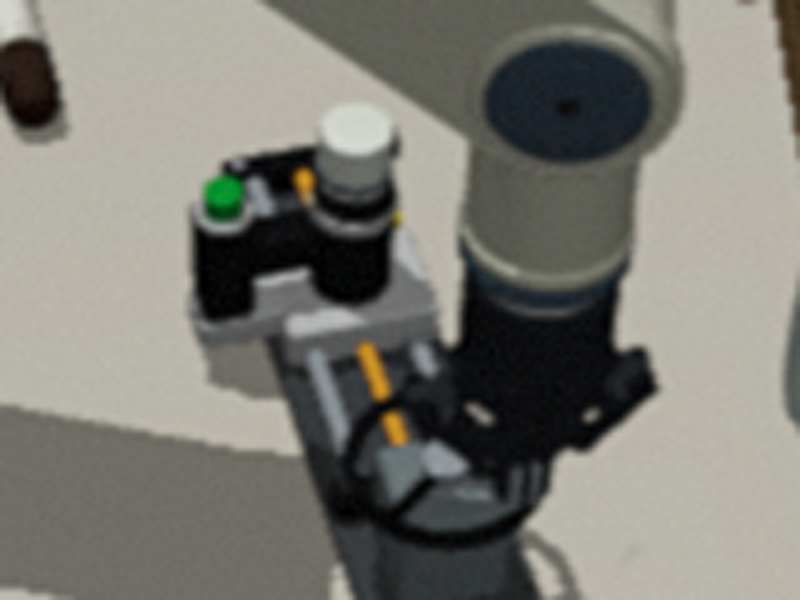

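The fingers slipped off the grip under the push, and the wheel moved back a little. I'll rise, open and turn the closing line along the tangent, then look and re-grip.

carry_out(
  series=[
    [0,0,0,0,0,-0.2,1],
    [0,0,-0.05,0,0,-0.3,-0.4],
    [0,0,-0.11,0,0,-0.3,-0.4],
    [0,0,-0.17,0,0,-0.3,-0.4],
    [0,0,-0.23,0,0,-0.3,-0.4],
    [0,0,-0.283,0,0,-0.3,-0.4],
    [0,0,-0.283,0,0,-0.3,-0.4],
  ],
)

```text
clock: 8.72
eef_pos: [588.3, -141.0, 188.9]
tcp_rot: [-3.141, -0.001, 2.458]
contact_force: [0.4, 0.1, -0.6]
opening: 0.701
grasp_force: 0.0
```

Run:
```python
from h import *
c=r.get_calibration('wrist');im=shot('wrist','w2.png')
K=np.array(c['K']);P=np.array(c['pose'])
print(r.sense()['eef_pos'],r.sense()['tcp_rot'])
f=im.astype(int);m=((f[...,0]>110)&(f[...,1]<60)&(f[...,2]<60)).astype(np.uint8)
n,l,st,ce=cv2.connectedComponentsWithStats(m)
def fish(u,v,z):
    x=(u-K[0,2])/K[0,0];y=(v-K[1,2])/K[1,1];t=np.hypot(x,y)
    d=P[:3,:3]@np.array([np.sin(t)*x/t,-np.sin(t)*y/t,-np.cos(t)])
    return P[:3,3]+d*(z-P[2,3])/d[2]
for i in range(1,n):
    if st[i,4]>60: print(st[i],ce[i],fish(*ce[i],127),fish(*ce[i],148))
```

```text
[ 588.48654101 -140.93408466  188.92636762] [-3.14125510e+00 -4.24140620e-04  2.45582759e+00]
[348 238  36  35 846] [365.67257683 254.48699764] [ 611.84785194 -117.37754337  127.        ] [ 603.51693879 -115.03650356  148.        ]
```

View pics/w2.png

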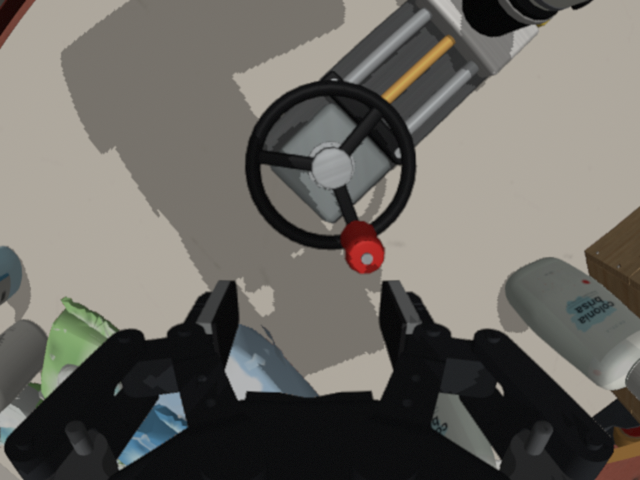

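The wrist picture shows the grip cap at (367,258), which puts the grip near (604,-117). The wheel is at about 3.55 rad, so it lost around 0.25 rad. I'll re-grip along the tangent.

carry_out(
  series=[
    [0,0,0,0.013,0.114,0,-0.4],
    [0,0,0,0.013,0.114,0.15,-0.4],
    [0,0,0,0.013,0.114,0.25,-0.4],
    [0,0,0,0.013,0.114,0.295,-0.4],
    [0,0,0,0.013,0.114,0.295,1],
    [0,0,0,0.013,0.114,0.295,1],
    [0,0,0,0.013,0.114,0.295,1],
    [0,0,0,0.013,0.114,0.295,1],
  ],
  force=70,
)

```text
clock: 9.78
eef_pos: [605.5, -116.8, 116.4]
tcp_rot: [3.14, 0.002, 2.46]
contact_force: [0.3, 0.6, 6.7]
opening: 0.237
grasp_force: 68.5
```

carry_out(
  series=[
    [0,0,0,-0.006,-0.017,0,1],
    [0,0,0,-0.01,-0.034,0,1],
    [0,0,0,-0.012,-0.052,0,1],
    [0,0,0,-0.013,-0.07,0,1],
    [0,0,0,-0.013,-0.07,0,1],
    [0,0,0,-0.013,-0.07,0,1],
  ],
)

```text
clock: 10.52
eef_pos: [601.3, -125.7, 116.5]
tcp_rot: [3.128, 0.002, 2.458]
contact_force: [19.2, 37.2, -2.2]
opening: 0.237
grasp_force: 69.0
```

Run:
```python
from h import *
print(r.sense()['contact_force'],r.sense()['eef_pos'],r.sense()['tcp_rot'])
b=shot('top','t5.png')[:,:,::-1]
for v in(222,240,243): print(v,[tuple(int(k) for k in x[::-1]) for x in b[v,264:271]])
```

```text
[19.21947609 37.18950464 -2.21158856] [ 601.30721604 -125.6702138   116.53029696] [3.12819082e+00 2.36792642e-03 2.45769208e+00]
222 [(138, 127, 0), (84, 68, 29), (96, 96, 102), (145, 143, 146), (154, 152, 155), (151, 149, 151), (153, 149, 152)]
240 [(153, 153, 0), (161, 145, 0), (121, 97, 0), (38, 31, 22), (114, 112, 117), (157, 155, 157), (153, 152, 154)]
243 [(153, 151, 0), (159, 152, 0), (131, 117, 0), (56, 44, 21), (96, 95, 104), (148, 146, 150), (155, 152, 155)]
```

The top picture matches the earlier hard-stop pixels exactly, with the same reaction force of about 42 N, so the carriage is on the stop. I'll ease the push off, release and check.

carry_out(
  series=[
    [0,0,0,0,0,0,1],
    [0,0,0,0.001,0.01,0,1],
    [0,0,0,0.002,0.02,0,1],
    [0,0,0,0.003,0.027,0,1],
    [0,0,0,0.003,0.029,0,1],
    [0,0,0,0.003,0.029,0,1],
  ],
)

```text
clock: 11.32
eef_pos: [602.8, -123.1, 116.5]
tcp_rot: [3.135, 0.002, 2.459]
contact_force: [8.2, 18.2, 2.9]
opening: 0.238
grasp_force: 69.5
```

Run:
```python
from h import *
print(r.sense()['contact_force'],r.sense()['eef_pos'],r.sense()['tcp_rot'])
b=shot('top','t6.png')[:,:,::-1]
for v in(222,240,243): print(v,[tuple(int(k) for k in x[::-1]) for x in b[v,264:271]])
```

```text
[ 8.2263972  18.16104015  2.94015167] [ 602.78241885 -123.08199867  116.46707909] [3.13487884e+00 1.94832719e-03 2.45882330e+00]
222 [(137, 126, 0), (84, 69, 30), (101, 102, 109), (148, 147, 150), (156, 154, 156), (152, 149, 151), (152, 150, 151)]
240 [(154, 153, 0), (161, 146, 0), (121, 97, 0), (32, 26, 17), (107, 105, 111), (154, 151, 153), (154, 151, 153)]
243 [(154, 152, 0), (159, 153, 0), (130, 116, 0), (62, 52, 36), (100, 100, 110), (148, 146, 149), (156, 153, 156)]
```

carry_out(
  series=[
    [0,0,0,0,0.006,0,1],
    [0,0,0,0,0.012,0,1],
    [0,0,0,0,0.012,0,1],
  ],
)

```text
clock: 11.75
eef_pos: [603.4, -122.0, 116.4]
tcp_rot: [3.138, 0.001, 2.459]
contact_force: [2.6, 11.2, 6.6]
opening: 0.238
grasp_force: 70.0
```

Run:
```python
from h import *
print(r.sense()['contact_force'],r.sense()['eef_pos'],r.sense()['tcp_rot'])
b=shot('top','t7.png')[:,:,::-1]
for v in(222,240,243): print(v,[tuple(int(k) for k in x[::-1]) for x in b[v,264:271]])
```

```text
[ 2.63679023 11.1805324   6.56728046] [ 603.36332595 -121.96864065  116.4150814 ] [3.13775707e+00 1.06229018e-03 2.45921661e+00]
222 [(139, 127, 0), (84, 69, 31), (97, 96, 103), (147, 145, 148), (157, 153, 156), (151, 148, 151), (151, 149, 151)]
240 [(153, 152, 0), (161, 146, 0), (122, 97, 0), (32, 26, 17), (103, 101, 107), (153, 148, 152), (155, 152, 155)]
243 [(153, 151, 0), (159, 153, 0), (129, 115, 0), (60, 50, 36), (99, 98, 108), (148, 145, 149), (156, 153, 156)]
```

carry_out(
  series=[
    [0,0,0,0,0,0,-0.4],
    [0,0,0,0,0,0,-0.4],
    [0,0,0,0,0,0,-0.4],
    [0,0,0,0,0,-0.2,-0.4],
    [0,0,0,0,0,-0.45,1],
    [0,0,0.18,0,0,-0.45,1],
    [0,0,0.283,0,0,-0.45,1],
    [0,0,0.283,0,0,-0.45,1],
  ],
)

```text
clock: 12.8
eef_pos: [601.6, -124.1, 227.6]
tcp_rot: [-3.142, 0.0, 1.891]
contact_force: [-0.7, -0.1, 0.4]
opening: 0.002
grasp_force: 0.0
```

Run:
```python
from h import *
print(r.sense()['contact_force'],r.sense()['eef_pos'],r.sense()['tcp_rot'])
b=shot('top','t8.png')[:,:,::-1]
for v in(222,240,243): print(v,[tuple(int(k) for k in x[::-1]) for x in b[v,264:271]])
f=b.astype(int)[200:275,230:330]
m=((f[...,1]>f[...,2]+40)&(f[...,1]>f[...,0]+30)); ys,xs=np.where(m);print(xs.mean()+230,ys.mean()+200,m.sum(),at('top',xs.mean()+230,ys.mean()+200,140))
a=shot('scene','s8.png')[:,:,::-1].astype(int)[150:260,270:370]
m=((a[...,1]>a[...,2]+40)&(a[...,1]>a[...,0]+30)); ys,xs=np.where(m);print(m.sum(),at('scene',xs.mean()+270,ys.mean()+150,138))
```

```text
[-0.6891827  -0.14513875  0.36974995] [ 601.58606998 -124.1108679   227.64882903] [-3.14154078e+00  1.90694770e-04  1.89070724e+00]
222 [(141, 129, 0), (87, 70, 28), (93, 92, 99), (145, 143, 147), (159, 156, 159), (156, 152, 155), (156, 153, 155)]
240 [(156, 155, 0), (164, 149, 0), (124, 100, 0), (33, 29, 18), (102, 100, 106), (153, 150, 153), (158, 155, 158)]
243 [(156, 155, 0), (161, 155, 0), (132, 118, 0), (63, 53, 38), (99, 98, 107), (148, 146, 150), (161, 158, 160)]
277.5 252.36 50 [468.47679785  74.09420119 140.        ]
59 [470.93431382  72.71032405 138.        ]
```

carry_out(
  series=[
    [0,0,0.05,0.23,-0.063,0,1],
    [0,0,0.102,0.46,-0.126,0,1],
    [0,0,0.102,0.69,-0.19,0,1],
    [0,0,0.102,0.916,-0.252,0,1],
    [0,0,0.102,0.916,-0.252,0,1],
    [0,0,0.102,0.916,-0.252,0,1],
  ],
)

```text
clock: 13.65
eef_pos: [469.1, 72.8, 227.8]
tcp_rot: [3.141, 0.0, 1.581]
contact_force: [0.2, -0.1, -0.1]
opening: -0.001
grasp_force: 0.0
```

Run:
```python
from h import *
print(r.sense()['eef_pos'],r.sense()['tcp_rot'])
shot('wrist','w3.png')
```

```text
[469.0871606   72.79122731 227.80182029] [3.14069826e+00 2.64278383e-04 1.58057611e+00]
```

View pics/w3.png

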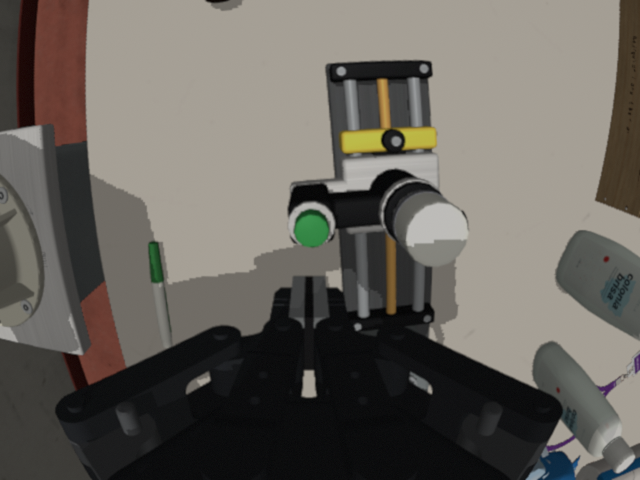

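The wrist picture shows the yellow stop at rows 128-152 and the carriage from about row 155. I'll measure the gap at about 0.9 mm/px.

Run:
```python
from h import *
b=cv2.imread('pics/w3.png')
for c in(365,375,420,430): print(c,[(v,)+tuple(int(k) for k in b[v,c][::-1]) for v in range(146,162)])
```

```text
365 [(146, 187, 182, 69), (147, 188, 181, 69), (148, 187, 177, 67), (149, 183, 166, 63), (150, 172, 149, 56), (151, 148, 127, 47), (152, 95, 83, 37), (153, 57, 54, 45), (154, 63, 62, 62), (155, 76, 75, 74), (156, 85, 84, 82), (157, 106, 106, 103), (158, 137, 135, 133), (159, 156, 154, 151), (160, 168, 166, 163), (161, 178, 177, 173)]
375 [(146, 187, 181, 68), (147, 187, 177, 67), (148, 185, 169, 64), (149, 178, 155, 59), (150, 157, 135, 50), (151, 106, 91, 34), (152, 54, 47, 24), (153, 24, 23, 20), (154, 28, 28, 28), (155, 55, 55, 54), (156, 83, 82, 80), (157, 109, 108, 105), (158, 145, 143, 140), (159, 166, 163, 160), (160, 176, 173, 170), (161, 182, 179, 176)]
420 [(146, 182, 160, 60), (147, 164, 140, 51), (148, 136, 119, 66), (149, 127, 123, 112), (150, 129, 131, 130), (151, 121, 122, 123), (152, 103, 103, 103), (153, 97, 96, 94), (154, 122, 120, 117), (155, 150, 148, 145), (156, 164, 163, 159), (157, 172, 171, 167), (158, 178, 177, 173), (159, 179, 178, 175), (160, 179, 177, 173), (161, 177, 175, 171)]
430 [(146, 174, 152, 56), (147, 150, 129, 48), (148, 111, 96, 44), (149, 65, 60, 48), (150, 57, 57, 58), (151, 65, 64, 65), (152, 80, 80, 79), (153, 107, 105, 103), (154, 138, 137, 134), (155, 156, 155, 152), (156, 167, 165, 161), (157, 175, 173, 169), (158, 179, 177, 173), (159, 179, 177, 173), (160, 177, 175, 171), (161, 175, 173, 169)]
```

The visible yellow is only about 18 of 24 mm wide and 84 of 88 mm long, so the edges are bevelled by about 3 mm. That explains the apparent groove, and together with the hard reaction at a repeatable place it means contact. Now I press the button.

carry_out(
  series=[
    [0,0,0,0.002,0.002,0.2,1],
    [0,0,0,0.002,0.002,0.32,1],
    [0,0,0,0.002,0.002,0.36,1],
    [0,0,0,0.002,0.002,0.375,1],
    [0,0,0,0.002,0.002,0.388,1],
    [0,0,0,0.002,0.002,0.388,1],
    [0,0,0,0.002,0.002,0.388,1],
  ],
)

```text
clock: 14.58
eef_pos: [470.4, 72.8, 131.9]
tcp_rot: [3.14, 0.0, 1.577]
contact_force: [-2.9, -2.8, 9.1]
opening: 0.001
grasp_force: 4.7
```

Run:
```python
from h import *
a=shot('scene','s9.png'); b=cv2.imread('pics/s8.png')
x=np.hstack([b[170:270,270:390],a[170:270,270:390,::-1]])
cv2.imwrite('pics/s9c.png',cv2.resize(x,None,fx=3.3,fy=3.3,interpolation=2))
```

View pics/s9c.png

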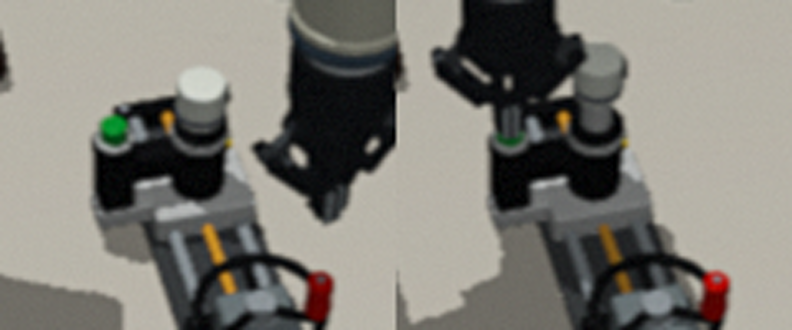

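The picture shows the mast sprung up to its first stop, with the head raised in the right half at about (600,70). Now I go up and over the head.

carry_out(
  series=[
    [0,0,0,0,0,-0.2,1],
    [0,0,0,0,0,-0.4,1],
    [0,0,0,0,0,-0.44,-1],
    [0,0,0,0.03,0.15,-0.44,-1],
    [0,0,0,0.03,0.298,-0.44,-1],
    [0,0,0,0.03,0.298,-0.44,-1],
    [0,0,0,0.03,0.298,-0.44,-1],
  ],
)

```text
clock: 15.5
eef_pos: [542.7, 81.0, 239.7]
tcp_rot: [-3.14, 0.0, 1.577]
contact_force: [-0.6, -0.3, 0.5]
opening: 0.995
grasp_force: 0.0
```

Run:
```python
from h import *
s=r.sense();print(s['eef_pos'],s['opening'])
b=cv2.imread('pics/t8.png')[195:260,265:310].astype(int)
m=(b.min(2)>165);n,l,st,ce=cv2.connectedComponentsWithStats(m.astype(np.uint8))
for i in range(1,n): print(st[i],ce[i],at('top',ce[i][0]+265,ce[i][1]+195,170))
for c in('top','wrist'):
    r.grab_frame(c)
    for d in r.silhouettes(c,'camera_head')[:1]: print(c,d['score'],d['position'])
```

```text
[542.67328605  80.98488158 239.70765095] 0.9950540972872747
wrist 0.67 [249.1, 315.1]
```

carry_out(
  series=[
    [0,0,0,0,0.006,0.15,-1],
    [0,0,0,0,0.006,0.25,-1],
    [0,0,0,0,0.006,0.284,-1],
    [0,0,0,0,0.006,0.284,1],
    [0,0,0,0,0.006,0.284,1],
    [0,0,0,0,0.006,0.284,1],
    [0,0,0,0,0.006,0.284,1],
    [0,0,0,0,0.006,0.284,1],
  ],
  force=60,
)

```text
clock: 16.7
eef_pos: [545.7, 81.4, 170.9]
tcp_rot: [3.14, -0.0, 1.577]
contact_force: [-2.4, -0.2, 7.5]
opening: 0.477
grasp_force: 59.5
```

carry_out(
  series=[
    [0,0,0,0,0,-0.05,1],
    [0,0,0,0,0,-0.1,1],
    [0,0,0,0,0,-0.15,1],
    [0,0,0,0,0,-0.2,1],
    [0,0,0,0,0,-0.25,1],
    [0,0,0,0,0,-0.29,1],
    [0,0,0,0,0,-0.32,1],
    [0,0,0,0,0,-0.32,1],
  ],
)

```text
clock: 17.7
eef_pos: [545.2, 81.3, 249.9]
tcp_rot: [3.141, -0.0, 1.577]
contact_force: [4.0, 1.0, -8.6]
opening: 0.473
grasp_force: 61.6
```

Risen 79 mm at 8.6 N. I'll pull a few millimetres more to feel the hard stop.

carry_out(
  series=[
    [0,0,0,0,0,-0.01,1],
    [0,0,0,0,0,-0.02,1],
    [0,0,0,0,0,-0.02,1],
    [0,0,0,0,0,-0.02,1],
  ],
)

```text
clock: 18.2
eef_pos: [544.7, 81.2, 251.5]
tcp_rot: [-3.139, 0.0, 1.577]
contact_force: [9.7, 1.9, -30.1]
opening: 0.475
grasp_force: 67.1
```

Run:
```python
from h import *
b=shot('top','t9.png')[:,:,::-1]
for v in(240,243): print(v,[tuple(int(k) for k in x[::-1]) for x in b[v,264:271]])
shot('scene','s10.png')
s=r.sense();print(s['eef_pos'],s['contact_force'],s['grasp_force'])
a=cv2.imread('pics/s10.png')[130:270,260:400];cv2.imwrite('pics/s10c.png',cv2.resize(a,None,fx=4,fy=4))
```

```text
240 [(45, 44, 35), (49, 47, 38), (39, 35, 31), (15, 14, 21), (21, 21, 23), (26, 25, 28), (81, 80, 82)]
243 [(164, 162, 0), (170, 163, 0), (138, 123, 0), (67, 56, 40), (104, 104, 114), (156, 153, 157), (166, 163, 166)]
[544.65528371  81.18233611 251.52728687] [ 10.41209234   2.17354137 -30.49078391] 67.0498788356781
```

```bash
python3 -c "
from rig import r
print(r.sign_off())"
```

```text
the job is handed in; nothing more can be done
None
```

I handed the job in at about 18 s. The carriage read as touching the stop, the button had released the mast to its first stop, and the gripper was holding the camera head at the second stop with a 30 N pull; no verdict came back, and the grip slipped off the handwheel once, so I re-gripped it and finished winding.

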